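# Put the adapter kit away and hang the bay gate

### The job

Put the calibration adapters away: move the two adapters from the part-filled tray on the bench into the empty pockets of the kit tray in the bay, so that all three stand upright there, one to a pocket, and stack the emptied tray squarely on top of the other empty tray. Lift the gate out of its rest, lower both its knuckles fully home onto the two pintle pins of the bay, and leave it swung shut against the bay's posts. Keep the adapters and the gate upright throughout, do not push the empty tray away, and leave the other things on the bench where they are.

Things in the scene. Friction and masses are not known exactly. Their poses are not given: they have to be found in the camera images.
- bay: the kit bay: fixed open-topped pen, 140 x 172 mm. Origin: centre of its underside, x to its back, y to its left. Floor 4 mm thick, inside about 124 x 160 mm; white side and back walls 75 mm high; the front (-x) is open between two 12 mm posts 110 mm high, centred at y = -80 and +80 mm, front faces at x = -70 mm. Two vertical pintle pins stand on one axis at x = -75.5, y = +99 mm.
- pin_low (a point): on the bay: centre of the lower bracket's top face, 18 mm above the bench; the lower steel pintle pin rises from it: 8 mm diameter, 18 mm tall, the last 7 mm tapering to 3 mm. Brackets are 6 mm thick, 18 mm wide, carried from behind (+x of the bay), clear in front.
- pin_up (a point): on the bay: the same for the upper pin, 78 mm above the bench. Between the tip of the lower pin (36 mm up) and the underside of the upper bracket (72 mm up) there is 36 mm of height for the lower knuckle (14 mm tall) to come in from the front.
- gate: the lift-off gate: grey aluminium leaf 8 mm thick (x), 170 mm wide (y), 96 mm high, 0.28 to 0.46 kg, standing upright in the slot of the rest. Origin: centre of the leaf's underside, z up; centre of mass within 5 mm of y = 0. Two steel knuckles stand out beyond its +y edge. Hung, it swings freely about the pins and stays where it is left.
- gate_handle (a point): on the gate: centre of the black handle bar on top, 115 mm above the gate's origin. The bar is 12 mm thick (gate x), 66 mm long (y), 22 mm high (z 104 to 126 mm), on two short feet above the leaf.
- knuckle_low (a point): on the gate: centre of the lower end of the lower knuckle, at y = +99, z = 6 mm of the gate. Each knuckle is a vertical tube, 18 mm outside, 10.5 mm bore, 14 mm tall.
- knuckle_up (a point): on the gate: centre of the lower end of the upper knuckle, at y = +99, z = 66 mm of the gate.
- gate_edge (a point): on the gate: middle of the free edge, at y = -85, z = 48 mm of the gate. Hung and shut, the gate's axes are parallel to the bay's, its origin is at (-75.5, 0, 12) mm in the bay's frame and its +x face lies 1.5 mm from the posts; the free edge opens to -x of the bay, a negative turn about z.
- rest: fixed black rest, 66 x 150 mm, 30 mm high, with an 11 mm slot (22 mm deep, floor at 8 mm) along its y axis, in which the gate starts, not clamped. Origin: centre of its underside.
- tray_kit: black plastic tray, 38 x 106 x 28 mm high, a row of three square pockets (30 x 30 mm, 24 mm deep, walls and floor 4 mm, centres at y = -34, 0, +34 mm). Origin: centre of its underside; y along the row. 130 g. The kit tray: stands loose on the floor of the bay and starts with adapter_a in one end pocket; the other two pockets are empty.
- tray_part: black plastic tray, 38 x 106 x 28 mm high, a row of three square pockets (30 x 30 mm, 24 mm deep, walls and floor 4 mm, centres at y = -34, 0, +34 mm). Origin: centre of its underside; y along the row. 130 g. The part-filled tray: on the open bench, starts with adapter_b and adapter_c in its two end pockets, the middle one empty.
- tray_empty: black plastic tray, 38 x 106 x 28 mm high, a row of three square pockets (30 x 30 mm, 24 mm deep, walls and floor 4 mm, centres at y = -34, 0, +34 mm). Origin: centre of its underside; y along the row. 130 g. The empty tray: on the open bench, on which the emptied tray is to be stacked: it rests flat on the rim, without a locating lip, either way round.
- adapter_a: brass coaxial adapter standing upright, 64 mm tall, 20 mm in diameter (15 mm waist 23 to 32 mm up; plain cylinder to grip 35 to 61 mm up), about 70 g. Origin: centre of its underside. One fits per pocket, 5 mm to spare all round, 40 mm proud of the rim. Starts in the kit tray (y = -34 mm pocket).
- adapter_b: brass coaxial adapter standing upright, 64 mm tall, 20 mm in diameter (15 mm waist 23 to 32 mm up; plain cylinder to grip 35 to 61 mm up), about 70 g. Origin: centre of its underside. One fits per pocket, 5 mm to spare all round, 40 mm proud of the rim. Starts in the part-filled tray (y = -34 mm pocket).
- adapter_c: brass coaxial adapter standing upright, 64 mm tall, 20 mm in diameter (15 mm waist 23 to 32 mm up; plain cylinder to grip 35 to 61 mm up), about 70 g. Origin: centre of its underside. One fits per pocket, 5 mm to spare all round, 40 mm proud of the rim. Starts in the part-filled tray (y = +34 mm pocket).
- attenuator: bystander: stepped steel cylinder 28 mm in diameter, 45 mm tall, standing between the two bench trays. Origin: centre of its underside.
- bottle: bystander: white bottle, 48 mm in diameter, 110 mm tall. Origin: centre of its underside.
- wrench: bystander: steel wrench 150 mm long lying along its x axis. Origin: at its underside.
- gauge_case: bystander: dark wooden case 50 x 70 x 30 mm. Origin: centre of its underside.
- puck: bystander: dark steel disc 56 mm in diameter, 26 mm tall with its knob. Origin: centre of its underside.
- driver: bystander: screwdriver 150 mm long lying along its x axis. Origin: at its underside.

How it is judged:
By the outcome, as a careful person would: the job done as asked, in the order asked, and still so for the second after the job is handed in, with the robot touching nothing.
It also fails if it takes over 72 s, if anything falls off the work surface, if the arm or the gripper's body presses on something with over 40 N, if the wrist force passes 120 N, or if a joint passes its speed limit or range.

### The arm

A 6-joint arm with a two-finger parallel gripper is mounted at the origin on the work surface. World frame = base frame: x ahead of the robot, y to its left, z up, the work surface at z = 0. Lengths are in m, angles in rad, forces in N, time in s.
With the tool pointing down it reaches from about 0.3 to 1 m from the base axis. Payload 5.1 kg.
Tool frame: the origin (TCP) lies on the centre line of the jaws, within the pads' length; the fingertips stand 19 mm ahead of it and the grasp point (between the pads) is the TCP (env.tips_ahead is the distance from the TCP to the fingertips, in m); z points along the fingers, y is the line along which they close (so a half turn about z gives the same grasp; the last joint's range is limited). The gripper opens to 95 mm and grips with 3 to 60 N. Pads are 20 mm wide; open, the fingers measure 119 mm over their backs; the gripper's body (75 mm by 180 mm) begins 59 mm behind the grasp point.
Start: joints at [-1.272, 0.124, 1.65, -0, 1.367, -0.083], TCP at [0.242, -0.603, 0.234] pointing down, gripper open.
Joint ranges: [-2.61, 2.61], [-1.02, 2.33], [0.03, 2.71], [-1.35, 4.49], [0.32, 2.68], [-2.91, 2.91]. Speed limits (rad/s): [2.57, 2.57, 3.14, 3.14, 3.14, 3.14].

### API

Orientations are given as a unit quaternion [x, y, z, w].
In Python, from cell import env gives the robot as it stands.
- The arm moves only by the tool step_arm, never from a script. Its argument "commands" is a list of rows, each a list of 3 entries, a list of its own where there are three numbers: the shift along the tool's x, y, z in units of 0.04 m (1.0 is 0.04 m), then the turn about the tool's z in units of pi rad (1.0 is pi rad), then the gripper's target within -1 to 1 (fully open at 1, half-way at 0, shut at -1). In form: [[[dx, dy, dz], turn, grip], ...]. A call has 1 to 8 rows; each row shifts and turns the commanded pose from where the row before left it, along the tool's axes as they then stand; what a row does not reach is not made up. A row lasts 1/12 s, in which the tool goes at most 41.7 mm and 7.16 degrees, less where a joint would pass 70% of its speed; a pose out of reach is approached as far as the arm can. A call with a number of a shift or a turn outside -1 to 1 is refused whole. A call with a gripper value outside its range is refused whole. The fingers move at their own pace and stop on an object; "force" is the grip in N (left out, the last holds). Time passes only in rows, so rows that do not move let the fingers close. It gives the time, the measured TCP pose, the force, the opening and the grip force at its end, in the units of the state.
- env.observe(): the state, without advancing time (a new reading comes with each control period).
- env.get_image(name): name is "scene" or "side" or "wrist"; returns (picture, depth): 420x560x3 uint8, red, green, blue; 420x560 float32, m along the optical axis (not along the pixel's ray), 0 where there is no reading.
- env.get_calibration(name): a dict with "fx", "fy", "cx", "cy" (pixels), "extrinsics" (4x4, takes a point from world to camera coordinates). Camera axes: x right, y down, z forward; pixel columns grow to the right and rows downward; lengths in m; the calibration is good to about 2 mm. The wrist camera is an equidistant fisheye: a pixel r from the principal point sees the ray r / f radians off the axis. A picture is of the moment at which its call begins: read the wrist's pose just before it. get_calibration takes no time and is no camera call; for the wrist camera it gives the pose at the moment of the call.
- env.finish_job(): hands the job in; it is judged then, once.
Trained networks look in the newest picture that a camera, given by its name, has taken for a name from the list of things; names that differ only in an ending like _2 or _b are one class to them, and where a whole thing is asked for, a point or a joint stands for the part that bears it (a point fixed in the world has none). Each returns a list of dicts, best first, with "p" (0 to 1); they miss things now and then, are a little off and sometimes report something else, mostly with a low value. They report only what shows in the picture. A call takes as long as a camera call.
- env.boxes_of(camera, thing): "xyz" ([x, y, z] in m, in the coordinates of the camera as it stood for that picture, good to about 4 mm: the middle of the surface that is visible of it).
The state is a dict: "time_s": time; "qpos": joint angles; "joint_velocities": joint speeds; "joint_efforts": joint torques, N m; "eef_pos": TCP position; "tcp_rot": TCP orientation; "wrist_force": force on the tool from outside, world axes, zero at the start; "moment": the same for the moment, N m; "gripper_width": finger opening in m; "gripper_force": force on a finger pad.
Only numpy, scipy, OpenCV 4.12 (cv2) and the standard library are available. Lean on these libraries where they do the work, as an engineer would, in place of code of your own. Each camera call takes 0.05 s, during which the arm holds its last target. There are 200 camera calls.

## Working session

There is one attempt and no reset: what is moved stays moved. The work goes in short steps, Python scripts to look and compute and a tool call to move; the robot and the scene stay as the last step left them, time stands still between calls to the robot, and variables do not carry over. Pictures are saved under pics/ and viewed, at most 12 in all, crops included, and the job is handed in when it is done.

Besides the shell and the picture viewer there is one more tool, called after ">>>" as name(argument=value, ...) on one line, values as JSON. step_arm: Moves the arm, as the interface text tells. Shifts and turns lie within -1 to 1; 1 stands for 0.04 m of shift or pi rad of turn. Its arguments: {"type":"object","properties":{"commands":{"type":"array"},"force":{"type":"number"}},"required":["commands"]}

```bash
ls; mkdir -p pics
cat > h.py <<'E'
import numpy as np, cv2
from cell import env
from scipy.spatial.transform import Rotation as R
def snap(cam,fn=None):
    c=env.get_calibration(cam); im,d=env.get_image(cam)
    if fn: cv2.imwrite('pics/'+fn,im[:,:,::-1])
    return im,d,c
def cloud(d,c,fish=False):
    v,u=np.mgrid[:d.shape[0],:d.shape[1]].astype(float)
    x=(u-c['cx'])/c['fx'];y=(v-c['cy'])/c['fy']
    if fish:
        r=np.hypot(x,y)+1e-9;k=np.tan(np.minimum(r,1.5))/r;x=x*k;y=y*k
    P=np.stack([x*d,y*d,d],-1).reshape(-1,3)
    E=np.array(c['extrinsics']);W=(P-E[:3,3])@E[:3,:3]
    W[d.reshape(-1)<=0]=np.nan
    return W.reshape(*d.shape,3)
def towld(p,c):
    E=np.array(c['extrinsics']);return (np.array(p)-E[:3,3])@E[:3,:3]
def rect(xy):
    r=cv2.minAreaRect(xy.astype(np.float32)*1000);return np.round(r[0],1),np.round(r[1],1),round(r[2],1)
E
python3 - <<'E'
from h import *
for cam in ['scene','side','wrist']:
    im,d,c=snap(cam,cam+'0.png')
    print(cam,np.round(-np.array(c['extrinsics'])[:3,:3].T@np.array(c['extrinsics'])[:3,3],3),c['fx'])
    if cam!='wrist':
      for t in ['bay','pin_up','pin_low','gate','gate_handle','knuckle_up','rest','tray_kit','adapter_a','attenuator','bottle','wrench','gauge_case','puck','driver']:
        print(t,[(np.round(towld(b['xyz'],c),3).tolist(),round(b['p'],2)) for b in env.boxes_of(cam,t)][:4])
s=env.observe();print(s)
E
```

```text
pics
scene [1.237 0.234 0.626] 431.20978885375587
bay [([0.634, -0.152, 0.044], 0.7), ([0.554, 0.125, 0.024], 0.38)]
pin_up [([0.637, -0.156, 0.044], 0.85)]
pin_low [([0.638, -0.156, 0.042], 0.61)]
gate [([0.523, 0.324, 0.078], 0.81)]
gate_handle [([0.53, 0.329, 0.072], 0.71), ([0.608, -0.196, 0.054], 0.56)]
knuckle_up [([0.528, 0.322, 0.072], 0.89)]
rest [([0.533, 0.307, 0.014], 0.74)]
tray_kit [([0.59, -0.16, 0.024], 0.83), ([0.529, 0.325, 0.071], 0.18)]
adapter_a [([0.657, 0.058, 0.051], 0.79), ([0.605, -0.197, 0.054], 0.7), ([0.641, 0.118, 0.05], 0.51), ([0.535, 0.305, 0.015], 0.44)]
attenuator [([0.555, 0.126, 0.022], 0.58), ([0.589, -0.159, 0.026], 0.34), ([0.359, 0.18, 0.026], 0.3)]
bottle [([0.743, 0.186, 0.064], 0.59)]
wrench []
gauge_case [([0.36, 0.177, 0.025], 0.68), ([0.527, 0.327, 0.074], 0.41), ([0.632, -0.152, 0.047], 0.26)]
puck [([0.759, 0.047, 0.017], 0.79)]
driver [([0.395, -0.083, 0.013], 0.78), ([0.635, -0.154, 0.044], 0.31)]
side [ 0.507 -0.773  0.881] 446.0686919611097
bay [([0.511, 0.297, 0.019], 0.69), ([0.591, -0.15, 0.028], 0.65)]
pin_up [([0.591, -0.148, 
[... 721 characters left out ...]
: 1.65, 'qpos': array([-1.27159389e+00,  1.23814901e-01,  1.65028699e+00,  2.54963371e-05,
        1.36748669e+00, -8.26024954e-02]), 'joint_velocities': array([ 0.00032524,  0.00212983,  0.00086535, -0.00058606, -0.00157513,
        0.00119294]), 'joint_efforts': array([ 6.73331433e-04, -4.17567730e+01, -3.60214484e+01,  7.75312842e-02,
        4.29893425e-02, -2.05431047e-05]), 'eef_pos': array([ 0.24216479, -0.6032031 ,  0.23365426]), 'tcp_rot': array([9.81833885e-01, 1.89742516e-01, 1.26326355e-05, 6.75521037e-07]), 'wrist_force': array([0.14628712, 0.15132421, 0.4073615 ]), 'moment': array([0.03270696, 0.00914725, 0.00878898]), 'gripper_force': 0.0, 'gripper_width': 0.09518645182285039}
```

View pictures.

View pics/scene0.png

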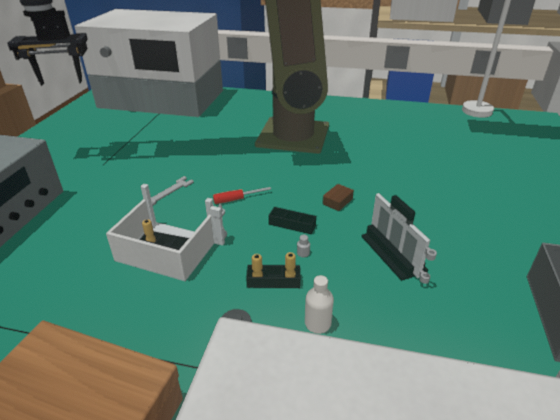

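View pics/side0.png

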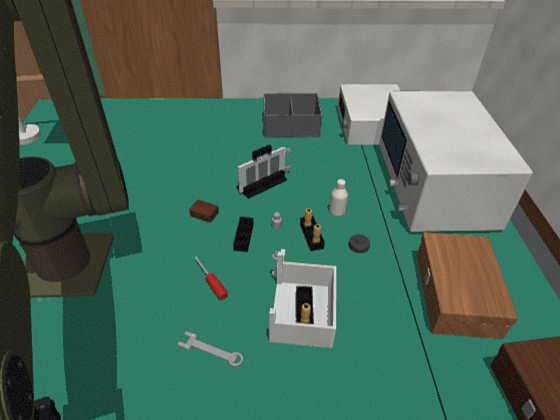

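The scene picture shows the bay at (165,240), part tray at (273,276), empty tray at (292,221), attenuator at (304,245) and gate at (400,235). The side picture agrees, with knuckles toward (290,160). Next I fit shapes in the point cloud.

Run:
```python
from h import *
C=[]
for cam in ['scene','side']:
    im,d,c=snap(cam); W=cloud(d,c); C.append(W.reshape(-1,3))
    np.save(cam+'.npy',W)
regions={'part':((.59,.70),(.02,.16)),'empty':((.40,.50),(.0,.15)),'bay':((.48,.70),(-.27,-.03)),'gate':((.42,.62),(.2,.45)),'att':((.52,.59),(.1,.15))}
bands={'part':[(.02,.034),(.05,.075)],'empty':[(.006,.024),(.024,.034)],'bay':[(.07,.08),(.085,.13),(.028,.04),(.05,.069)],'gate':[(.015,.035),(.05,.10),(.113,.14)],'att':[(.01,.05)]}
for k,(a,b) in regions.items():
  for z in bands[k]:
    for n,P in zip(['scene','side'],C):
      m=(P[:,0]>a[0])&(P[:,0]<a[1])&(P[:,1]>b[0])&(P[:,1]<b[1])&(P[:,2]>z[0])&(P[:,2]<z[1])
      Q=P[m]
      if len(Q)<10: print(k,z,n,len(Q));continue
      print(k,z,n,len(Q),*rect(Q[:,:2]),'zmax',Q[:,2].max().round(4))
for n in ['scene','side']:
  P=C[['scene','side'].index(n)];
  fig=np.full((600,600,3),255,np.uint8)
```

```text
part (0.02, 0.034) scene 504 [643.9  84.1] [ 40.7 105. ] 11.5 zmax 0.0337
part (0.02, 0.034) side 247 [641.7  86.5] [ 38.7 111.1] 11.6 zmax 0.034
part (0.05, 0.075) scene 230 [645.6  85.2] [20.5 82.7] 14.2 zmax 0.0689
part (0.05, 0.075) side 122 [641.7  85.1] [19.  83.6] 15.2 zmax 0.0721
empty (0.006, 0.024) scene 538 [458.7  85. ] [107.   41.2] 82.3 zmax 0.024
empty (0.006, 0.024) side 290 [446.8  80.8] [118.8  63.9] 88.4 zmax 0.024
empty (0.024, 0.034) scene 196 [457.   85.2] [105.8  41.9] 82.5 zmax 0.0291
empty (0.024, 0.034) side 176 [456.5  87.6] [112.6  37.7] 81.8 zmax 0.0324
bay (0.07, 0.08) scene 703 [ 596.2 -152.8] [196.7 155.4] 82.0 zmax 0.0799
bay (0.07, 0.08) side 714 [ 593.3 -155.1] [189.8 151.9] 82.5 zmax 0.0799
bay (0.085, 0.13) scene 238 [ 541.7 -145.5] [195.7  25.3] 84.6 zmax 0.1107
bay (0.085, 0.13) side 173 [ 539.1 -145.2] [194.1  24.3] 84.9 zmax 0.1135
bay (0.028, 0.04) scene 814 [ 601.8 -152.3] [195.8 147. ] 82.8 zmax 0.0399
bay (0.028, 0.04) side 637 [ 596.  -155.6] [193.6 140.5] 84.3 zmax 0.04
bay (0.05, 0.069) scene 1216 [ 606.6 -154.3] [191.1 143.2] 79.5 zmax 0.069
bay (0.05, 0.069) side 714 [ 599.9 -157.9] [186.5 139.3] 82.3 zmax 0.0689
gate (0.015, 0.035) scene 944 [526.1 316.4] [191.2  42.7] 44.0 zmax 0.0349
gate (0.015, 0.035) side 443 [521.3 318.5] [191.8  44.2] 31.9 zmax 0.035
gate (0.05, 0.1) scene 1300 [518.9 324.3] [195.   18.1] 34.2 zmax 0.1
gate (0.05, 0.1) side 669 [518.9 326.2] [196.9  19.7] 34.7 zmax 0.0999
gate (0.113, 0.14) scene 313 [511.2 316.6] [67.  13.2] 36.0 zmax 0.1353
gate (0.113, 0.14) side 155 [510.8 316.9] [69.4 16.3] 35.3 zmax 0.1389
att (0.01, 0.05) scene 196 [551.6 128.7] [24.6 25.8] 10.7 zmax 0.0467
att (0.01, 0.05) side 118 [547.5 125.1] [24.7 26. ] 79.8 zmax 0.0499
```

>>> step_arm(commands=[[[0.2,0.1,0],-0.039,0],[[0.2,0.1,0],-0.039,0],[[0,0,0],-0.039,0],[[0,0,0],-0.039,0],[[0,0,0],-0.039,0],[[0,0,0],-0.039,0],[[0,0,0],-0.039,0],[[0,0,0],-0.039,0]])

```text
time_s: 2.42
eef_pos: [0.26, -0.6036, 0.2336]
tcp_rot: [0.775, 0.632, 0.0, -0.0]
wrist_force: [0.2, 0.2, -0.5]
gripper_width: 0.0497
gripper_force: 0.0
```

>>> step_arm(commands=[[[0.4,0.2,0],-0.039,0],[[0.85,0.38,0],0,0],[[0.85,0.38,0],0,0],[[0.85,0.38,0],0,0],[[0.85,0.38,0],0,0],[[0.85,0.38,0],0,0],[[0.85,0.38,0],0,0],[[0.85,0.38,0],0,0]])

```text
time_s: 3.08
eef_pos: [0.3982, -0.36, 0.2339]
tcp_rot: [0.737, 0.676, 0.0, 0.0]
wrist_force: [1.2, -0.3, 1.1]
gripper_width: 0.0474
gripper_force: 0.0
```

>>> step_arm(commands=[[[0.85,0.38,0],0,0],[[0.85,0.38,0],0,0],[[0.85,0.38,0],0,0],[[0.85,0.38,0],0,0],[[0.85,0.38,0],0,0],[[0.85,0.38,0],0,0],[[0.85,0.38,0],0,0],[[0.85,0.38,0],0,0]])

```text
time_s: 3.75
eef_pos: [0.5429, -0.0993, 0.234]
tcp_rot: [0.737, 0.676, 0.0, 0.0]
wrist_force: [-0.6, -1.3, -0.2]
gripper_width: 0.0477
gripper_force: 0.0
```

>>> step_arm(commands=[[[0.85,0.38,0],0,0],[[0.85,0.38,0],0,0],[[0.5,0.2,0],0,0],[[0.3,0.1,0],0,0],[[0,0,0],0,0],[[0,0,0],0,0]])

```text
time_s: 4.25
eef_pos: [0.5929, -0.0054, 0.2335]
tcp_rot: [0.737, 0.676, -0.0, 0.0]
wrist_force: [0.4, -0.1, -0.1]
gripper_width: 0.0476
gripper_force: 0.0
```

```bash
cat >> h.py <<'E'
def band(W,a,b,z):
    P=W.reshape(-1,3);m=(P[:,0]>a[0])&(P[:,0]<a[1])&(P[:,1]>b[0])&(P[:,1]<b[1])&(P[:,2]>z[0])&(P[:,2]<z[1]);return P[m]
def plan(tgt,phi=None):
    s=env.observe();q=s['tcp_rot'];f=2*np.degrees(np.arctan2(q[1],q[0]));p=np.array(s['eef_pos'])
    d=np.array(tgt)-p;t=0 if phi is None else ((f-phi+180)%360-180)/180
    g=np.radians(f if phi is None else phi)
    return dict(pos=p.round(4),phi=round(f,2),turn=round(t,4),after_turn_units=np.round(np.array([d[0]*np.cos(g)+d[1]*np.sin(g),d[0]*np.sin(g)-d[1]*np.cos(g),-d[2]])/.04,2))
E
python3 - <<'E'
from h import *
im,d,c=snap('wrist','w1.png');W=cloud(d,c,True);np.save('w1.npy',W)
tests=[('part rim',(.58,.70),(.02,.16),(.02,.034)),('adL',(.6,.69),(.02,.088),(.058,.075)),('adR',(.6,.69),(.088,.16),(.058,.075)),('empty',(.40,.51),(.0,.15),(.022,.034)),
('posts',(.48,.58),(-.27,-.03),(.1,.13)),('posts+pins',(.48,.58),(-.27,-.03),(.086,.13)),('walls',(.48,.70),(-.27,-.03),(.07,.08)),('kit',(.545,.65),(-.225,-.09),(.026,.038)),('ada',(.545,.65),(-.23,-.09),(.058,.08))]
for n,a,b,z in tests:
    Q=band(W,a,b,z)
    print(n,len(Q),*(rect(Q[:,:2]) if len(Q)>5 else []),Q[:,2].max() if len(Q) else '')
E
```

```text
part rim 1232 [641.8  86.8] [ 38.2 106.6] 11.4 0.030707514385741895
adL 326 [649.7  56. ] [19.8 19.1] 65.7 0.07101742705686016
adR 328 [632.1 118.2] [19.2 19.5] 41.7 0.07087203133976855
empty 1190 [455.5  87.2] [106.4  39.2] 81.6 0.030748854927878846
posts 10 [549.4 -68.8] [1.1 7.6] 82.7 0.1028697522450388
posts+pins 304 [553.1 -60.6] [27.8 12.2] 74.6 0.1028697522450388
walls 648 [609.2 -69.9] [ 32.5 133.2] 83.1 0.07995893583681984
kit 337 [ 601.3 -150. ] [84.6 37.6] 86.3 0.03429036130910973
ada 0
```

View pics/w1.png

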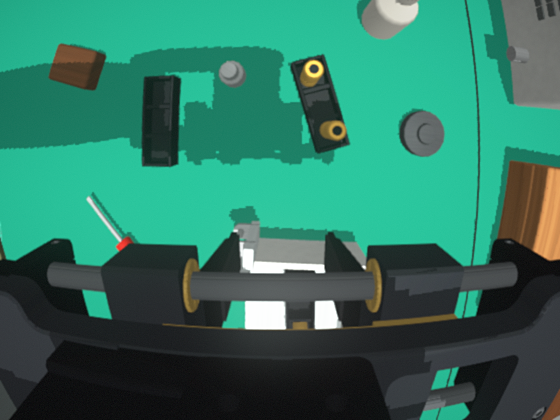

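The wrist picture shows the part tray (320,105) with both adapters, the empty tray (160,120), the attenuator (232,73) and the bay's +y wall below, all matching the fits. Going for the nearer adapter.

```bash
python3 -c "
from h import *
print(plan([.6497,.056,.055]))"
```

```text
{'pos': array([ 0.5927, -0.006 ,  0.2336]), 'phi': np.float64(85.03), 'turn': 0, 'after_turn_units': array([1.67, 1.28, 4.46])}
```

>>> step_arm(commands=[[[0.5,0.38,0.3],0,0],[[0.7,0.5,0.5],0,0],[[0.47,0.4,0.6],0,0],[[0,0,0.8],0,0],[[0,0,0.8],0,0],[[0,0,0.8],0,0],[[0,0,0.46],0,0],[[0,0,0.2],0,0]])

```text
time_s: 4.97
eef_pos: [0.6468, 0.055, 0.051]
tcp_rot: [0.738, 0.675, -0.003, -0.002]
wrist_force: [-1.2, 0.4, -0.6]
gripper_width: 0.0473
gripper_force: 0.0
```

>>> step_arm(commands=[[[0,0,0],0,0],[[0,0,0],0,-0.8],[[0,0,0],0,-0.8],[[0,0,0],0,-0.8],[[0,0,0],0,-0.8],[[0,0,0],0,-0.8]], force=20)

```text
time_s: 5.47
eef_pos: [0.6508, 0.057, 0.0568]
tcp_rot: [0.737, 0.676, 0.001, 0.001]
wrist_force: [1.7, -0.4, -0.4]
gripper_width: 0.0197
gripper_force: 9.9
```

>>> step_arm(commands=[[[0,0,-0.2],0,-0.8],[[0,0,-0.6],0,-0.8],[[0,0,-0.9],0,-0.8],[[0,0,-0.9],0,-0.8],[[0,0,-0.7],0,-0.8],[[-0.4,0,-0.3],0,-0.8],[[-0.8,-0.08,0],0,-0.8],[[-0.8,-0.08,0],0,-0.8]])

```text
time_s: 6.13
eef_pos: [0.6369, -0.0229, 0.201]
tcp_rot: [0.736, 0.677, 0.001, 0.001]
wrist_force: [0.2, -0.3, -0.3]
gripper_width: 0.0195
gripper_force: 20.0
```

>>> step_arm(commands=[[[-0.8,-0.1,0],0,-0.8],[[-0.8,-0.1,0],0,-0.8],[[-0.8,-0.1,0],0,-0.8],[[-0.8,-0.08,0],0,-0.8],[[-0.8,-0.08,0],0,-0.8],[[-0.6,-0.05,0],0,-0.8],[[-0.4,0,0],0,-0.8],[[0,0,0],0,-0.8]])

```text
time_s: 6.8
eef_pos: [0.5979, -0.2229, 0.1987]
tcp_rot: [0.738, 0.675, -0.001, -0.0]
wrist_force: [-0.0, -0.2, -0.4]
gripper_width: 0.0196
gripper_force: 20.0
```

Run:
```python
from h import *
s=env.observe();print(s['eef_pos'],s['gripper_width'],s['gripper_force'])
im,d,c=snap('wrist','w2.png');W=cloud(d,c,True);np.save('w2.npy',W)
tests=[('posts',(.48,.58),(-.27,-.05),(.1,.13)),('posts+pins',(.48,.58),(-.27,-.03),(.086,.13)),('walls',(.48,.70),(-.27,-.05),(.07,.08)),('bay',(.48,.70),(-.27,-.03),(.04,.08)),('kit',(.555,.65),(-.225,-.09),(.024,.038)),('ada',(.545,.65),(-.23,-.09),(.058,.08))]
for n,a,b,z in tests:
    Q=band(W,a,b,z)
    print(n,len(Q),*(rect(Q[:,:2]) if len(Q)>5 else []),Q[:,2].max() if len(Q) else '')
```

```text
[ 0.59794442 -0.22286945  0.19865237] 0.019573693328972994 19.999589312210446
posts 588 [ 535.3 -153.8] [171.8  12.5] 82.0 0.11226227775082148
posts+pins 1241 [ 534.4 -142.5] [193.9  25.5] 81.8 0.11226227775082148
walls 4152 [ 593.1 -152. ] [191.8 155.1] 82.1 0.07990891910136534
bay 7792 [ 593.1 -150.8] [194.4 155.2] 82.0 0.07990891910136534
kit 1436 [ 601.  -161.9] [105.8  38.4] 86.4 0.03450183280426691
ada 430 [ 598.9 -196.8] [19.6 19.2] 83.8 0.07469738990060629
```

View pics/w2.png

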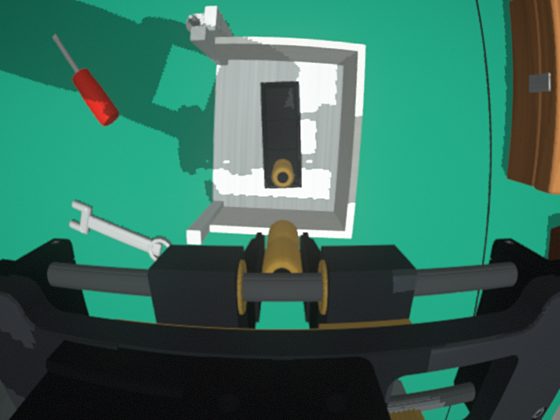

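The picture shows the kit tray at (282,133) with adapter_a at (283,173), its two pockets toward the top empty, and the pins by the post at (205,22). Placing into the end pocket first.

>>> step_arm(commands=[[[0.5,-0.02,0],0,-0.8],[[0.8,-0.03,0],0,-0.8],[[0.7,-0.03,0.2],0,-0.8],[[0.37,0,0.5],0,-0.8],[[0,0,0.7],0,-0.8],[[0,0,0.7],0,-0.8],[[0,0,0.4],0,-0.8],[[0,0,0],0,-0.8]])

```text
time_s: 7.52
eef_pos: [0.6007, -0.1222, 0.0938]
tcp_rot: [0.736, 0.677, -0.002, -0.004]
wrist_force: [-1.1, -0.1, -1.9]
gripper_width: 0.019
gripper_force: 20.0
```

```bash
python3 -c "
from h import *
print(plan([.6031,-.128,.0615]))"
```

```text
{'pos': array([ 0.6007, -0.1222,  0.0938]), 'phi': np.float64(85.18), 'turn': 0, 'after_turn_units': array([-0.14,  0.07,  0.81])}
```

>>> step_arm(commands=[[[0,0,0.3],0,-0.8],[[0,0,0.3],0,-0.8],[[0,0,0.2],0,-0.8],[[0,0,0.1],0,-0.8],[[0,0,0],0,-0.8],[[0,0,0],0,-0.8]])

```text
time_s: 8.02
eef_pos: [0.6042, -0.1251, 0.0635]
tcp_rot: [0.737, 0.676, 0.0, 0.0]
wrist_force: [0.7, 0.3, -1.2]
gripper_width: 0.0194
gripper_force: 20.0
```

>>> step_arm(commands=[[[-0.05,0,0.04],0,-0.8],[[0,0,0],0,-0.8],[[0,0,0],0,0],[[0,0,0],0,0],[[0,0,0],0,0],[[0,0,-0.3],0,0],[[0,0,-0.8],0,0],[[0,0,-0.8],0,0]])

```text
time_s: 8.68
eef_pos: [0.6026, -0.1265, 0.1375]
tcp_rot: [0.737, 0.676, -0.001, -0.002]
wrist_force: [0.8, 0.6, -0.4]
gripper_width: 0.0465
gripper_force: 0.0
```

>>> step_arm(commands=[[[0.2,0,-0.8],0,0],[[0.5,0,-0.5],0,0],[[0.8,0,-0.2],0,0],[[0.9,0.05,0],0,0],[[0.9,0.05,0],0,0],[[0.9,0.05,0],0,0],[[0.8,0.02,0],0,0],[[0.6,0,0],0,0]])

```text
time_s: 9.35
eef_pos: [0.6302, 0.0984, 0.1992]
tcp_rot: [0.736, 0.677, 0.001, 0.0]
wrist_force: [-0.1, -1.1, 0.6]
gripper_width: 0.0475
gripper_force: 0.0
```

>>> step_arm(commands=[[[0.4,0,0.2],0,0],[[0,0,0.6],0,0],[[0,0,0.8],0,0],[[0,0,0.7],0,0],[[0,0,0.5],0,0],[[0,0,0.2],0,0],[[0,0,0],0,0],[[0,0,0],0,0]])

```text
time_s: 10.02
eef_pos: [0.6317, 0.1113, 0.0783]
tcp_rot: [0.737, 0.676, 0.0, 0.0]
wrist_force: [-0.6, 0.7, 0.7]
gripper_width: 0.0476
gripper_force: 0.0
```

Run:
```python
from h import *
print(plan([.6321,.1182,.056]))
im,d,c=snap('scene');W=cloud(d,c)
Q=band(W,(.55,.66),(-.24,-.09),(.055,.08));print(Q[Q[:,1]<-.16].mean(0),Q[Q[:,1]>-.16].mean(0))
```

```text
{'pos': array([0.6317, 0.1113, 0.0783]), 'phi': np.float64(85.03), 'turn': 0, 'after_turn_units': array([ 0.17, -0.01,  0.56])}
[ 0.60037453 -0.21015616  0.06643297] [ 0.61111787 -0.12616521  0.0661568 ]
```

>>> step_arm(commands=[[[0.1,0,0.3],0,0],[[0.07,0,0.26],0,0],[[0,0,0],0,0],[[0,0,0],0,-0.8],[[0,0,0],0,-0.8],[[0,0,0],0,-0.8],[[0,0,0],0,-0.8],[[0,0,0],0,-0.8]], force=20)

```text
time_s: 10.73
eef_pos: [0.6323, 0.1183, 0.0558]
tcp_rot: [0.737, 0.676, 0.0, 0.0]
wrist_force: [-0.2, 0.7, -0.1]
gripper_width: 0.0196
gripper_force: 13.2
```

>>> step_arm(commands=[[[0,0,-0.2],0,-0.8],[[0,0,-0.6],0,-0.8],[[0,0,-0.9],0,-0.8],[[0,0,-0.9],0,-0.8],[[0,0,-0.7],0,-0.8],[[-0.44,0,-0.3],0,-0.8],[[-0.8,-0.02,0],0,-0.8],[[-0.9,-0.02,0],0,-0.8]])

```text
time_s: 11.4
eef_pos: [0.6238, 0.0335, 0.2023]
tcp_rot: [0.736, 0.677, 0.002, 0.001]
wrist_force: [0.1, -0.6, -0.6]
gripper_width: 0.0197
gripper_force: 20.0
```

>>> step_arm(commands=[[[-0.9,-0.02,0],0,-0.8],[[-0.9,-0.02,0],0,-0.8],[[-0.9,-0.02,0],0,-0.8],[[-0.9,-0.03,0],0,-0.8],[[-0.8,-0.03,0],0,-0.8],[[-0.5,0,0],0,-0.8],[[0,0,0.2],0,-0.8],[[0,0,0.5],0,-0.8]])

```text
time_s: 12.07
eef_pos: [0.6031, -0.1634, 0.1749]
tcp_rot: [0.738, 0.675, 0.002, 0.003]
wrist_force: [0.2, -0.6, 0.0]
gripper_width: 0.0194
gripper_force: 20.0
```

>>> step_arm(commands=[[[0,0,0.6],0,-0.8],[[0,0,0.6],0,-0.8],[[0,0,0.4],0,-0.8],[[0,0,0],0,-0.8],[[0,0,0],0,-0.8]])

```text
time_s: 12.48
eef_pos: [0.6005, -0.1606, 0.1062]
tcp_rot: [0.737, 0.676, -0.001, -0.001]
wrist_force: [-0.2, 0.3, 0.2]
gripper_width: 0.0194
gripper_force: 20.0
```

```bash
python3 -c "
from h import *
print(plan([.601,-.162,.061]),env.observe()['gripper_width'])"
```

```text
{'pos': array([ 0.6005, -0.1606,  0.1062]), 'phi': np.float64(85.09), 'turn': 0, 'after_turn_units': array([-0.03,  0.01,  1.13])} 0.019408041051848922
```

>>> step_arm(commands=[[[-0.03,0,0.3],0,-0.8],[[0,0,0.4],0,-0.8],[[0,0,0.3],0,-0.8],[[0,0,0.13],0,-0.8],[[0,0,0],0,-0.8],[[0,0,0],0,-0.8],[[0,0,0],0,-0.8]])

```text
time_s: 13.07
eef_pos: [0.6019, -0.1631, 0.063]
tcp_rot: [0.737, 0.676, 0.0, 0.001]
wrist_force: [0.2, 0.8, -0.7]
gripper_width: 0.0194
gripper_force: 20.0
```

>>> step_arm(commands=[[[0,0,0],0,0],[[0,0,0],0,0],[[0,0,0],0,0],[[0,0,-0.3],0,0],[[0,0,-0.8],0,0],[[0,0,-0.8],0,0],[[0,0,-0.8],0,0],[[0.4,0,-0.7],0,0.26]])

```text
time_s: 13.73
eef_pos: [0.6029, -0.1487, 0.2018]
tcp_rot: [0.738, 0.675, 0.0, 0.002]
wrist_force: [0.1, -0.1, -0.5]
gripper_width: 0.0507
gripper_force: 0.0
```

>>> step_arm(commands=[[[0.8,0.08,-0.2],0,0.26],[[0.8,0.08,0],0,0.26],[[0.8,0.08,0],0,0.26],[[0.8,0.06,0],0,0.26],[[0.7,0.03,0],0,0.26],[[0.5,0,0],0,0.26],[[0,0,0],0,0.26],[[0,0,0],0,0.26]])

```text
time_s: 14.4
eef_pos: [0.631, 0.0281, 0.2071]
tcp_rot: [0.736, 0.677, 0.0, 0.001]
wrist_force: [-0.2, -0.9, -0.0]
gripper_width: 0.06
gripper_force: 0.0
```

Run:
```python
from h import *
im,d,c=snap('wrist','w3.png');W=cloud(d,c,True)
for n,a,b,z in [('part rim',(.58,.70),(.02,.16),(.02,.034)),('empty',(.40,.51),(.0,.15),(.022,.034))]:
    Q=band(W,a,b,z);print(n,len(Q),*rect(Q[:,:2]))
print(plan([.6418,.0868,.026],101.4))
im,d,c=snap('scene','s3.png')
```

```text
part rim 1387 [640.1  86.8] [ 38.7 106.4] 13.6
empty 1302 [455.4  87. ] [106.7  39.7] 81.9
{'pos': array([0.631 , 0.0272, 0.2069]), 'phi': np.float64(85.09), 'turn': np.float64(-0.0906), 'after_turn_units': array([1.41, 0.56, 4.52])}
```

View pics/s3.png

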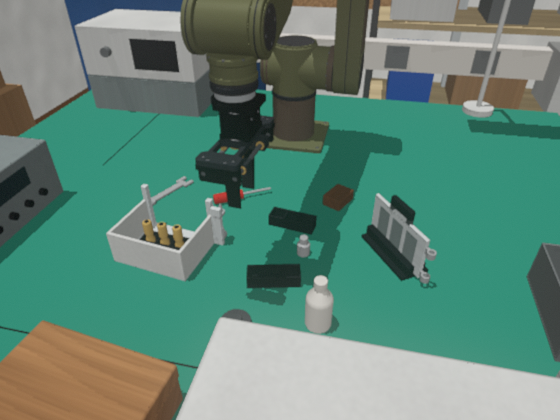

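All three adapters stand in the kit tray (148–178, 233), and the part tray is empty at (273,276). Grasping that tray.

>>> step_arm(commands=[[[0,0,0.2],-0.0343,0.26],[[0,0,0.5],-0.0343,0.26],[[0,0,0.5],-0.0342,0.26],[[0.6,0.25,0.3],0,0.26],[[0.79,0.32,0.3],0,0.26],[[0,0,0.6],0,0.26],[[0,0,0.6],0,0.26],[[0,0,0],0,0.26]])

```text
time_s: 15.17
eef_pos: [0.6364, 0.0856, 0.0805]
tcp_rot: [0.619, 0.785, -0.003, -0.004]
wrist_force: [-0.9, -0.3, -1.1]
gripper_width: 0.0599
gripper_force: 0.0
```

```bash
python3 -c "
from h import *
print(plan([.6401,.0868,.026],103.6))"
```

```text
{'pos': array([0.6364, 0.0856, 0.0805]), 'phi': np.float64(103.5), 'turn': np.float64(-0.0005), 'after_turn_units': array([0.01, 0.1 , 1.36])}
```

>>> step_arm(commands=[[[0,0.02,0.4],0,0.26],[[0,0,0.5],0,0.26],[[0,0,0.3],0,0.26],[[0,0,0.2],0,0.26],[[0,0,0.1],0,0.26],[[0,0,0],0,0.26],[[0,0,0],0,0.26]])

```text
time_s: 15.75
eef_pos: [0.6413, 0.0867, 0.0269]
tcp_rot: [0.619, 0.786, 0.0, 0.0]
wrist_force: [0.2, -0.1, -0.3]
gripper_width: 0.0597
gripper_force: 0.0
```

```bash
python3 -c "
from h import *
print(plan([.6401,.0868,.026],103.6))"
```

```text
{'pos': array([0.6413, 0.0867, 0.0269]), 'phi': np.float64(103.54), 'turn': np.float64(-0.0003), 'after_turn_units': array([ 0.01, -0.03,  0.02])}
```

>>> step_arm(commands=[[[0,0,0],0,-0.4],[[0,0,0],0,-0.4],[[0,0,0],0,-0.4],[[0,0,0],0,-0.4],[[0,0,0],0,-0.4],[[0,0,-0.2],0,-0.4],[[0,0,-0.6],0,-0.4],[[0,0,-0.7],0,-0.4]], force=25)

```text
time_s: 16.42
eef_pos: [0.6384, 0.0868, 0.084]
tcp_rot: [0.619, 0.786, -0.002, -0.002]
wrist_force: [0.8, 0.3, -1.5]
gripper_width: 0.0377
gripper_force: 25.0
```

>>> step_arm(commands=[[[0,0,-0.6],0.031,-0.4],[[0,0,-0.5],0.031,-0.4],[[0,0,0],0.031,-0.4],[[0,0,0],0.0287,-0.4],[[-0.06,-0.4,0],0,-0.4],[[-0.1,-0.7,0],0,-0.4],[[-0.1,-0.7,0],0,-0.4],[[-0.1,-0.7,0],0,-0.4]])

```text
time_s: 17.08
eef_pos: [0.5383, 0.0871, 0.13]
tcp_rot: [0.757, 0.654, -0.0, -0.0]
wrist_force: [-0.4, 0.3, -1.0]
gripper_width: 0.0379
gripper_force: 25.0
```

>>> step_arm(commands=[[[-0.1,-0.7,0],0,-0.4],[[-0.1,-0.7,0],0,-0.4],[[-0.1,-0.5,0],0,-0.4],[[0,-0.2,0],0,-0.4],[[0,0,0.3],0,-0.4],[[0,0,0.3],0,-0.4],[[0,0,0],0,-0.4],[[0,0,0],0,-0.4]])

```text
time_s: 17.75
eef_pos: [0.4547, 0.0874, 0.1046]
tcp_rot: [0.757, 0.654, -0.001, -0.001]
wrist_force: [0.4, 0.3, -1.5]
gripper_width: 0.0376
gripper_force: 25.0
```

Run:
```python
from h import *
print(plan([.4555,.0871,.0555],81.7),env.observe()['gripper_width'])
im,d,c=snap('wrist');W=cloud(d,c,True)
z=env.observe()['eef_pos'][2]
for n,a,b,zz in [('held',(.40,.51),(.0,.16),(z-.008,z+.01)),('empty',(.40,.51),(.0,.16),(.022,.034))]:
    Q=band(W,a,b,zz);print(n,len(Q),*(rect(Q[:,:2]) if len(Q)>5 else []))
```

```text
{'pos': array([0.4547, 0.0874, 0.1046]), 'phi': np.float64(81.64), 'turn': np.float64(-0.0003), 'after_turn_units': array([-0.  ,  0.02,  1.23])} 0.03760046513846919
held 4353 [453.7  93.2] [95.7 54.2] 78.8
empty 327 [462.6 137.3] [ 5.4 36.7] 80.6
```

>>> step_arm(commands=[[[0,0.02,0.4],0,-0.4],[[0,0,0.4],0,-0.4],[[0,0,0.2],0,-0.4],[[0,0,0.1],0,-0.4],[[0,0,0],0,-0.4],[[0,0,0],0,-0.4]])

```text
time_s: 18.3
eef_pos: [0.4562, 0.0874, 0.0624]
tcp_rot: [0.757, 0.654, 0.0, 0.0]
wrist_force: [-0.3, 0.0, -1.7]
gripper_width: 0.038
gripper_force: 25.0
```

Run:
```python
from h import *
print(plan([.4555,.0871,.0555],81.7),env.observe()['wrist_force'])
im,d,c=snap('wrist');W=cloud(d,c,True)
for zz in [(.05,.066),(.02,.034)]:
    Q=band(W,(.41,.52),(.108,.17),zz)
    # along/ across coordinates relative to empty tray centre
    g=np.radians(81.7);r=Q[:,:2]-[.4555,.0871];u=r@[np.cos(g),np.sin(g)];v=r@[np.sin(g),-np.cos(g)]
    print(len(Q),'along max',np.percentile(u,[50,98]).round(4),'across',np.percentile(v,[2,98]).round(4))
```

```text
{'pos': array([0.4562, 0.0874, 0.0624]), 'phi': np.float64(81.65), 'turn': np.float64(-0.0003), 'after_turn_units': array([-0.01, -0.02,  0.17])} [-0.34598579  0.01938067 -1.72900902]
2084 along max [0.0457 0.0528] across [-0.0191  0.0178]
186 along max [0.0529 0.0535] across [-0.0178  0.0173]
```

>>> step_arm(commands=[[[0,-0.01,0.1],0,-0.4],[[0,0,0.06],0,-0.4],[[0,0,0.02],0,-0.4],[[0,0,0],0,-0.4],[[0,0,0],0,-0.4]])

```text
time_s: 18.77
eef_pos: [0.4553, 0.0874, 0.0549]
tcp_rot: [0.757, 0.654, 0.0, 0.0]
wrist_force: [0.7, -1.0, -1.6]
gripper_width: 0.038
gripper_force: 25.0
```

>>> step_arm(commands=[[[0,0,0],0,0.26],[[0,0,0],0,0.26],[[0,0,0],0,0.26],[[0,0,0],0,0.26],[[0,0,-0.3],0,0.26],[[0,0,-0.7],0,0.26],[[0,0,-0.8],0,0.26],[[0,0,-0.8],0,0.26]])

```text
time_s: 19.43
eef_pos: [0.4546, 0.0874, 0.1595]
tcp_rot: [0.757, 0.654, -0.001, -0.001]
wrist_force: [1.0, -0.4, -0.4]
gripper_width: 0.0599
gripper_force: 0.0
```

>>> step_arm(commands=[[[0,0,-0.8],0.038,0.26],[[0,0,-0.8],0.038,0.26],[[0,0,-0.3],0.038,0.26],[[0,0,0],0.038,0.26],[[0,0,0],0.038,0.26],[[0,0,0],0.038,0.26],[[0.3,-0.4,0],0.031,0.26],[[0.5,-0.6,0],0,0.26]])

```text
time_s: 20.1
eef_pos: [0.4565, 0.1376, 0.2351]
tcp_rot: [0.955, 0.298, 0.0, 0.0]
wrist_force: [0.5, 0.9, -0.2]
gripper_width: 0.0598
gripper_force: 0.0
```

>>> step_arm(commands=[[[0.6,-0.7,0],0,0.26],[[0.6,-0.7,0],0,0.26],[[0.6,-0.7,0],0,0.26],[[0.4,-0.5,0],0,0.26],[[0.2,-0.3,0],0,0.26],[[0,0,0],0,0.26],[[0,0,0],0,0.26]])

```text
time_s: 20.68
eef_pos: [0.4684, 0.2884, 0.2346]
tcp_rot: [0.953, 0.301, -0.0, 0.0]
wrist_force: [-0.1, 0.5, 0.7]
gripper_width: 0.0601
gripper_force: 0.0
```

Run:
```python
from h import *
s=env.observe();print(s['eef_pos'])
im,d,c=snap('wrist','w4.png');W=cloud(d,c,True);np.save('w4.npy',W)
for n,z in [('handle',(.122,.145)),('leaf+kn',(.092,.108)),('leaf top',(.099,.109)),('kn',(.08,.092))]:
    Q=band(W,(.40,.64),(.2,.45),z);print(n,len(Q),*rect(Q[:,:2]),np.percentile(Q[:,2],95).round(4))
Q=band(W,(.40,.51),(.0,.16),(.045,.064));print('stack',len(Q),*rect(Q[:,:2]))
```

```text
[0.4683637  0.2884289  0.23460131]
handle 1236 [508.5 319.1] [65.6 12. ] 35.0 0.1354
leaf+kn 940 [508.4 319.2] [168.8   7.5] 35.4 0.1055
leaf top 940 [508.4 319.2] [168.8   7.5] 35.4 0.1055
kn 246 [566.2 361.4] [70.5 16.6] 33.3 0.0895
stack 17 [460.9 139.1] [1.6 7.5] 87.2
```

View pics/w4.png

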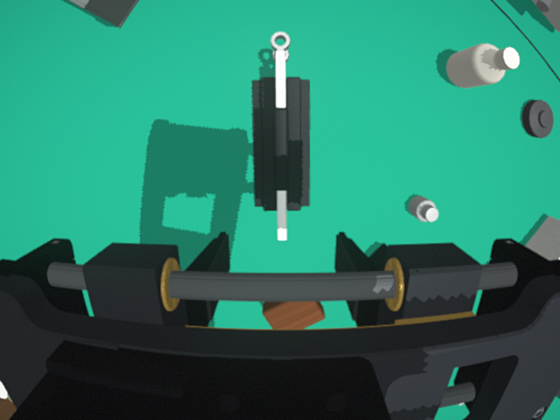

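The wrist picture shows the gate on edge along (282,60)–(282,240), knuckle at (280,40) and handle at (282,140), matching the fit. Grasping the handle.

>>> step_arm(commands=[[[0.3,-0.02,0],-0.0013,0],[[0.5,-0.03,0.3],0,0],[[0.46,0,0.5],0,0],[[0,0,0.7],0,0],[[0,0,0.6],0,0],[[0,0,0.4],0,0],[[0,0,0.2],0,0],[[0,0,0.09],0,0]])

```text
time_s: 21.4
eef_pos: [0.508, 0.3175, 0.1217]
tcp_rot: [0.953, 0.302, -0.001, 0.0]
wrist_force: [-0.6, -0.1, 0.2]
gripper_width: 0.0478
gripper_force: 0.0
```

>>> step_arm(commands=[[[0,0,0],0,0],[[0,0,0],0,0]])

```text
time_s: 21.57
eef_pos: [0.5094, 0.3191, 0.1247]
tcp_rot: [0.953, 0.303, 0.001, -0.0]
wrist_force: [-0.1, 0.2, 0.2]
gripper_width: 0.0476
gripper_force: 0.0
```

```bash
python3 -c "
from h import *
print(plan([.5085,.3192,.123],35.3))"
```

```text
{'pos': array([0.5094, 0.3191, 0.1247]), 'phi': np.float64(35.22), 'turn': np.float64(-0.0004), 'after_turn_units': array([-0.02, -0.02,  0.04])}
```

>>> step_arm(commands=[[[0,0,0.03],0,-0.9],[[0,0,0],0,-0.9],[[0,0,0],0,-0.9],[[0,0,0],0,-0.9],[[0,0,0],0,-0.9],[[0,0,0],0,-0.9],[[0,0,0],0,-0.9]], force=55)

```text
time_s: 22.15
eef_pos: [0.5088, 0.3192, 0.1222]
tcp_rot: [0.953, 0.303, 0.0, 0.0]
wrist_force: [1.0, -0.6, 1.4]
gripper_width: 0.0117
gripper_force: 55.0
```

>>> step_arm(commands=[[[0,0,-0.1],0,-0.9],[[0,0,-0.2],0,-0.9],[[0,0,-0.4],0,-0.9],[[0,0,-0.5],0,-0.9],[[0,0,-0.5],0,-0.9],[[0,0,-0.4],0,-0.9],[[0,0,-0.3],0,-0.9],[[0,0,0],0,-0.9]])

```text
time_s: 22.82
eef_pos: [0.5099, 0.3201, 0.2216]
tcp_rot: [0.953, 0.303, 0.003, -0.001]
wrist_force: [1.1, 0.8, -2.3]
gripper_width: 0.0115
gripper_force: 55.0
```

>>> step_arm(commands=[[[0,0,0],-0.015,-0.9],[[0,0,0],-0.027,-0.9],[[0,0,0],-0.027,-0.9],[[0,0,0],-0.027,-0.9],[[0,0,0],-0.027,-0.9],[[0,0,0],-0.027,-0.9],[[-0.1,0.02,0],-0.027,-0.9],[[-0.2,0.04,0],-0.027,-0.9]])

```text
time_s: 23.48
eef_pos: [0.505, 0.3075, 0.2162]
tcp_rot: [0.808, 0.59, -0.001, -0.0]
wrist_force: [0.9, 0.3, -3.9]
gripper_width: 0.0115
gripper_force: 55.0
```

>>> step_arm(commands=[[[-0.4,0.08,0],0,-0.9],[[-0.6,0.12,0],0,-0.9],[[-0.7,0.14,0],0,-0.9],[[-0.7,0.14,0],0,-0.9],[[-0.7,0.14,0],0,-0.9],[[-0.7,0.14,0],0,-0.9],[[-0.7,0.14,0],0,-0.9],[[-0.7,0.14,0],0,-0.9]])

```text
time_s: 24.15
eef_pos: [0.4798, 0.0947, 0.217]
tcp_rot: [0.81, 0.587, -0.001, -0.0]
wrist_force: [0.9, -0.7, -4.5]
gripper_width: 0.0117
gripper_force: 55.0
```

>>> step_arm(commands=[[[-0.7,0.14,0],0,-0.9],[[-0.7,0.14,0],0,-0.9],[[-0.7,0.16,0],0,-0.9],[[-0.7,0.16,0],0,-0.9],[[-0.7,0.16,0],0,-0.9],[[-0.7,0.16,0],0,-0.9],[[-0.6,0.16,0],0,-0.9],[[-0.5,0.14,0],0,-0.9]])

```text
time_s: 24.82
eef_pos: [0.4604, -0.122, 0.2171]
tcp_rot: [0.81, 0.586, -0.001, -0.0]
wrist_force: [0.5, 0.7, -3.5]
gripper_width: 0.0116
gripper_force: 55.0
```

>>> step_arm(commands=[[[-0.4,0.1,0],0,-0.9],[[-0.3,0.05,0],0,-0.9],[[-0.2,0,0],0,-0.9],[[0,0,0.1],0,-0.9],[[0,0,0.1],0,-0.9],[[0,0,0],0,-0.9],[[0,0,0],0,-0.9],[[0,0,0],0,-0.9]])

```text
time_s: 25.48
eef_pos: [0.4565, -0.1553, 0.2099]
tcp_rot: [0.809, 0.588, -0.0, -0.0]
wrist_force: [0.9, 0.4, -3.6]
gripper_width: 0.0117
gripper_force: 55.0
```

Run:
```python
from h import *
s=env.observe();print(plan([.4576,-.1414,.163],72))
im,d,c=snap('wrist','w5.png');W=cloud(d,c,True);np.save('w5.npy',W)
z=s['eef_pos'][2]-.115
print('gate z',z)
for n,zz,a,b in [('leaf top',(z+.088,z+.1),(.38,.56),(-.3,0)),('kn top',(z+.074,z+.086),(.38,.56),(-.1,.02)),('upper pin',(.085,.099),(.51,.57),(-.09,-.03)),('upper pin hi',(.088,.1),(.528,.55),(-.07,-.04)),('posts',(.1,.118),(.5,.58),(-.27,-.05)),('bracket',(.07,.083),(.5,.57),(-.064,-.03))]:
    Q=band(W,a,b,zz);print(n,len(Q),*(rect(Q[:,:2]) if len(Q)>5 else []),Q[:,2].max() if len(Q) else '')
```

```text
{'pos': array([ 0.4565, -0.1553,  0.2099]), 'phi': np.float64(72.05), 'turn': np.float64(0.0003), 'after_turn_units': array([ 0.34, -0.08,  1.17])}
gate z 0.09487825518985006
leaf top 1594 [ 468.5 -109.1] [75.1 20.3] 74.3 0.19485727773423253
kn top 615 [486.3 -61.9] [17.9 20.4] 16.1 0.17820300669503988
upper pin 482 [544.9 -63. ] [34.5 25.7] 81.5 0.09883876913288568
upper pin hi 158 [543.  -59.1] [17.6 20.3] 10.5 0.09955117661074292
posts 267 [545.9 -74.3] [12.3 12.5] 82.0 0.11258719049693407
bracket 391 [538.8 -54.3] [18.2 21.3] 84.3 0.08292297833678157
```

View pics/w5.png

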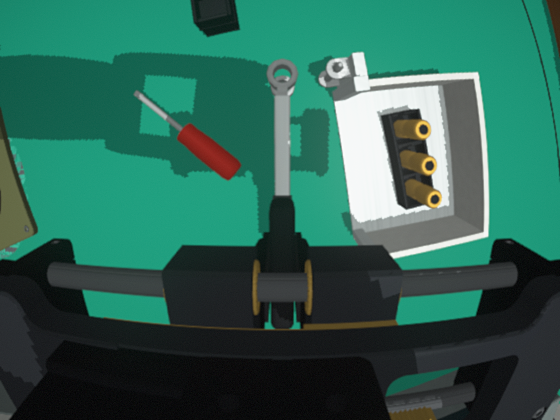

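Knuckle ring is at (282,73), pins and brackets at (338,67), post top at (357,65), all three adapters stand. Refining pin and ring from the same picture.

Run:
```python
from h import *
W=np.load('w5.npy')
for z in [(.084,.090),(.088,.094),(.092,.1)]:
    Q=band(W,(.527,.548),(-.064,-.044),z);print(z,len(Q),Q.mean(0).round(4),np.ptp(Q[:,:2],0).round(4),*rect(Q[:,:2]))
Q=band(W,(.46,.51),(-.09,-.03),(.169,.181))
print(len(Q),*rect(Q[:,:2]),cv2.minEnclosingCircle(Q[:,:2].astype(np.float32)*1000))
# ring: keep beyond leaf end
g=np.radians(72);u=(Q[:,:2]-[.4565,-.1553])@[np.cos(g),np.sin(g)];v=(Q[:,:2]-[.4565,-.1553])@[np.sin(g),-np.cos(g)]
m=u>.095;print(u.max(),v[m].min(),v[m].max())
A=cv2.imread('pics/w5.png');
im=cv2.resize(A[40:120,240:400],None,fx=4,fy=4,interpolation=cv2.INTER_CUBIC);cv2.imwrite('pics/w5c.png',im)
```

```text
(0.084, 0.09) 24 [ 0.5357 -0.0553  0.0878] [0.0148 0.0136] [539.9 -58.4] [ 5.9 18.2] 39.5
(0.088, 0.094) 47 [ 0.5366 -0.0547  0.0915] [0.0146 0.0135] [541.2 -57.5] [ 6.1 17.7] 50.7
(0.092, 0.1) 49 [ 0.5376 -0.0548  0.0943] [0.0136 0.0126] [541.9 -56.8] [ 5.9 16.3] 60.4
615 [486.3 -61.9] [17.9 20.4] 16.1 ((485.73388671875, -61.982608795166016), 10.91409969329834)
0.10866920793446766 -0.010314879542127394 0.007252608815290251
```

View pics/w5c.png

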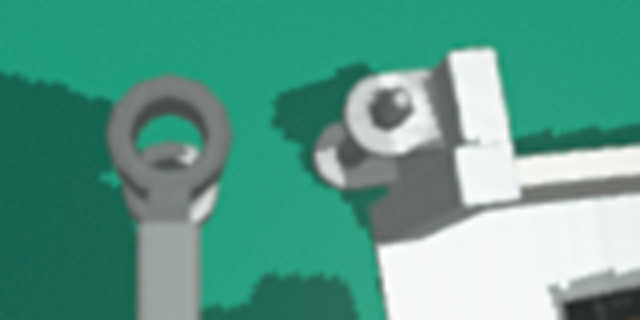

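>>> step_arm(commands=[[[0,0,0.2],0,-0.9],[[0,0,0.3],0,-0.9],[[0,0,0.3],0,-0.9],[[0,0,0.3],0,-0.9],[[0.1,0.1,0.2],0,-0.9],[[0.14,0.2,0.07],0,-0.9],[[0.1,0.15,0],0,-0.9],[[0.1,0.1,0],0,-0.9]])

```text
time_s: 26.2
eef_pos: [0.4842, -0.1459, 0.1553]
tcp_rot: [0.809, 0.588, 0.0, 0.0]
wrist_force: [-0.2, -0.6, -4.0]
gripper_width: 0.0116
gripper_force: 55.0
```

>>> step_arm(commands=[[[0,0,0],0,-0.9],[[0,0,0],0,-0.9],[[0,0,0],0,-0.9]])

```text
time_s: 26.45
eef_pos: [0.4833, -0.1462, 0.1559]
tcp_rot: [0.809, 0.588, 0.0, 0.0]
wrist_force: [0.2, -0.0, -3.7]
gripper_width: 0.0117
gripper_force: 55.0
```

Run:
```python
from h import *
s=env.observe();p=s['eef_pos'];print(plan(p))
im,d,c=snap('wrist','w6.png');W=cloud(d,c,True);np.save('w6.npy',W)
z=p[2]-.1142
q=s['tcp_rot'];g=2*np.arctan2(q[1],q[0]);X=np.array([np.cos(g),np.sin(g)]);Y=np.array([np.sin(g),-np.cos(g)])
Q=band(W,(.46,.56),(-.1,-.02),(z+.075,z+.086));r=Q[:,:2]-p[:2];u=r@X;v=r@Y;m=(u>.092)&(abs(v)<.013)
print('ring',m.sum(),Q[m,2].mean()-z,u[m].max(),v[m].min(),v[m].max())
k=np.array([u[m].max()-.009,(v[m].min()+v[m].max())/2]);K=p[:2]+k[0]*X+k[1]*Y
Q=band(W,(.53,.58),(-.1,-.05),(.104,.118));po=np.array(rect(Q[:,:2])[0])/1000;print('post',len(Q),*rect(Q[:,:2]))
b=np.radians(-8);bx=np.array([np.cos(b),np.sin(b)]);by=np.array([-np.sin(b),np.cos(b)])
P=po-.0115*bx+.019*by
print('K',K,'P from post',P)
for zz in [(.078,.084),(.09,.1)]:
    T=band(W,(P[0]-.006,P[0]+.006),(P[1]-.006,P[1]+.006),zz);print('pin pts',zz,len(T),T.mean(0) if len(T) else '')
d=P-K;print('to go units x,y',d@X/.04,d@Y/.04)
A=cv2.imread('pics/w6.png');cv2.imwrite('pics/w6c.png',cv2.resize(A[20:140,220:380],None,fx=4,fy=4,interpolation=cv2.INTER_CUBIC))
```

```text
{'pos': array([ 0.4833, -0.1462,  0.1559]), 'phi': np.float64(72.01), 'turn': 0, 'after_turn_units': array([ 0.,  0., -0.])}
ring 492 0.07989106560072028 0.10848880891410276 -0.010257075290298127 0.007279976690628395
post 399 [546.3 -74.3] [12.4 12.3] 82.6
K [ 0.51257237 -0.05111841] P from post [ 0.53755621 -0.05388442]
pin pts (0.078, 0.084) 127 [ 0.53615498 -0.05470053  0.07903346]
pin pts (0.09, 0.1) 99 [ 0.537013   -0.05438992  0.09350248]
to go units x,y 0.12717285444672427 0.6154095434441946
```

View pics/w6c.png

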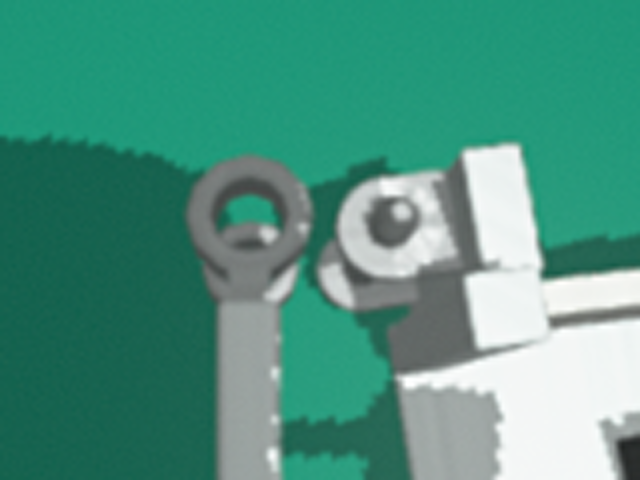

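The crop shows the ring centre at full-image (282.5,72) and the pin tip at (318.5,75.5). A ray check against the depth estimate follows.

Run:
```python
from h import *
c=env.get_calibration('wrist');E=np.array(c['extrinsics']);o=-E[:3,:3].T@E[:3,3]
def hit(u,v,z):
    a=np.array([(u-c['cx'])/c['fx'],(v-c['cy'])/c['fy']]);r=np.hypot(*a);w=E[:3,:3].T@np.array([*(a*np.tan(r)/r),1]);return o+w*(z-o[2])/w[2]
K=hit(282.3,72,.1217);P=hit(318.5,75.5,.095);print(K,P)
g=np.radians(72);d=(P-K)[:2];print(d@[np.cos(g),np.sin(g)]/.04,d@[np.sin(g),-np.cos(g)]/.04)
```

```text
[ 0.51300765 -0.05076234  0.1217    ] [ 0.53606081 -0.05552958  0.095     ]
0.06474745758665362 0.5849504401226954
```

>>> step_arm(commands=[[[0.02,0.1,0],0,-0.9],[[0.03,0.15,0],0,-0.9],[[0.03,0.15,0],0,-0.9],[[0.02,0.12,0],0,-0.9],[[0.015,0.09,0],0,-0.9],[[0,0,0],0,-0.9],[[0,0,0],0,-0.9],[[0,0,0],0,-0.9]])

```text
time_s: 27.17
eef_pos: [0.5073, -0.1492, 0.1551]
tcp_rot: [0.809, 0.588, -0.0, -0.0]
wrist_force: [-0.0, -0.2, -3.5]
gripper_width: 0.0117
gripper_force: 55.0
```

Run:
```python
from h import *
s=env.observe();p=s['eef_pos'];print(plan(p))
im,d,c=snap('wrist','w7.png')
A=cv2.imread('pics/w7.png');cv2.imwrite('pics/w7c.png',cv2.resize(A[20:120,220:350],None,fx=6,fy=6,interpolation=cv2.INTER_CUBIC)[:600,:780])
```

```text
{'pos': array([ 0.5073, -0.1492,  0.1551]), 'phi': np.float64(71.99), 'turn': 0, 'after_turn_units': array([ 0.,  0., -0.])}
```

View pics/w7c.png

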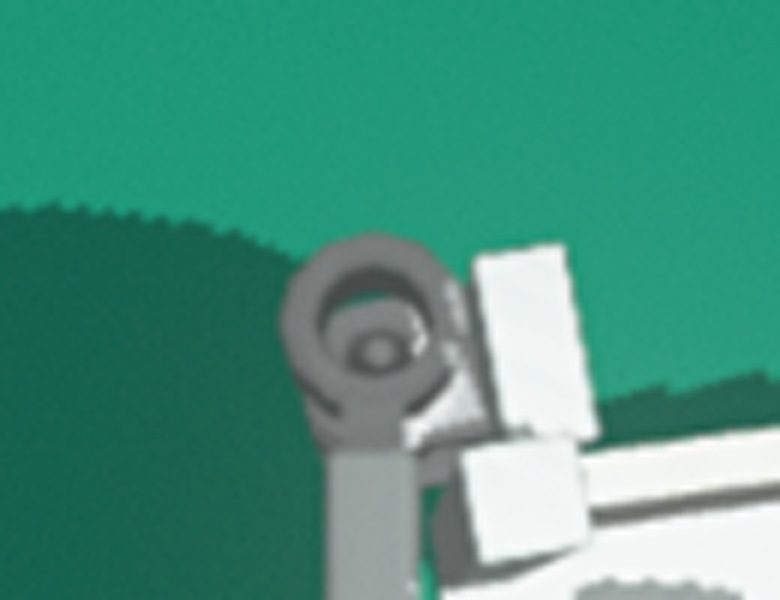

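Ring centre is at (281.7,73.3) and the pin tip shows through the bore at (283.3,78.7).

Run:
```python
from h import *
c=env.get_calibration('wrist');E=np.array(c['extrinsics']);o=-E[:3,:3].T@E[:3,3]
def hit(u,v,z):
    a=np.array([(u-c['cx'])/c['fx'],(v-c['cy'])/c['fy']]);r=np.hypot(*a);w=E[:3,:3].T@np.array([*(a*np.tan(r)/r),1]);return o+w*(z-o[2])/w[2]
K=hit(281.7,73.3,.1209);P=hit(283.3,78.7,.096);print(o,K,P)
g=np.radians(72);d=(P-K)[:2];print(d@[np.cos(g),np.sin(g)]/.04,d@[np.sin(g),-np.cos(g)]/.04)
```

```text
[ 0.52742711 -0.08404967  0.30661602] [ 0.53667671 -0.05435335  0.1209    ] [ 0.53777927 -0.05409731  0.096     ]
0.014605619899413379 0.024236970921986574
```

>>> step_arm(commands=[[[0.012,0.02,0.08],0,-0.9],[[0,0,0.1],0,-0.9],[[0,0,0.08],0,-0.9],[[0,0,0.06],0,-0.9],[[0,0,0.04],0,-0.9],[[0,0,0],0,-0.9],[[0,0,0],0,-0.9]])

```text
time_s: 27.8
eef_pos: [0.5083, -0.149, 0.1407]
tcp_rot: [0.809, 0.588, -0.0, -0.0]
wrist_force: [-0.5, 0.5, -3.8]
gripper_width: 0.0114
gripper_force: 55.0
```

>>> step_arm(commands=[[[0,0,0.06],0,-0.9],[[0,0,0.06],0,-0.9],[[0,0,0.06],0,-0.9],[[0,0,0.04],0,-0.9],[[0,0,0],0,-0.9],[[0,0,0],0,-0.9]])

```text
time_s: 28.3
eef_pos: [0.5083, -0.149, 0.1318]
tcp_rot: [0.809, 0.588, -0.0, -0.0]
wrist_force: [-0.3, 0.3, -3.5]
gripper_width: 0.0117
gripper_force: 55.0
```

Smooth, with no side load. Lowering home.

>>> step_arm(commands=[[[0,0,0.05],0,-0.9],[[0,0,0.04],0,-0.9],[[0,0,0.03],0,-0.9],[[0,0,0.02],0,-0.9],[[0,0,0],0,-0.9],[[0,0,0],0,-0.9]])

```text
time_s: 28.8
eef_pos: [0.5084, -0.1491, 0.1264]
tcp_rot: [0.809, 0.588, -0.0, -0.0]
wrist_force: [-0.2, -0.5, -3.7]
gripper_width: 0.0116
gripper_force: 55.0
```

>>> step_arm(commands=[[[0,0,0.02],0,-0.9],[[0,0,0.02],0,-0.9],[[0,0,0],0,-0.9],[[0,0,0],0,-0.9]])

```text
time_s: 29.13
eef_pos: [0.5088, -0.1494, 0.1258]
tcp_rot: [0.809, 0.588, 0.0, 0.001]
wrist_force: [-1.5, -2.3, 2.5]
gripper_width: 0.0118
gripper_force: 55.0
```

Seated (the load reversed). Loosen the jaws and swing the gate shut.

>>> step_arm(commands=[[[0,0,0],0,-0.64],[[0,0,0],0,-0.64],[[0,0,0],0,-0.64],[[0,0,-0.05],0,-0.64],[[0,0.05,0],-0.005,-0.64],[[0,0.06,0],-0.008,-0.64],[[0,0.06,0],-0.008,-0.64],[[0,0.06,0],-0.008,-0.64]], force=10)

```text
time_s: 29.8
eef_pos: [0.5175, -0.1517, 0.1269]
tcp_rot: [0.781, 0.625, 0.0, -0.0]
wrist_force: [0.6, 0.5, 0.2]
gripper_width: 0.0175
gripper_force: 0.1
```

>>> step_arm(commands=[[[0,0.06,0],-0.009,-0.64],[[0,0.05,0],-0.009,-0.64],[[0,0.05,0],-0.0086,-0.64],[[0,0.02,0],0,-0.64],[[0,0,0],0,-0.64],[[0,0,0],0,-0.64]])

```text
time_s: 30.3
eef_pos: [0.5243, -0.153, 0.1267]
tcp_rot: [0.755, 0.656, -0.0, -0.0]
wrist_force: [0.2, 0.1, 0.8]
gripper_width: 0.017
gripper_force: 0.1
```

Run:
```python
from h import *
s=env.observe();print(plan([.5236,-.1520,.126],82),s['wrist_force'])
im,d,c=snap('wrist','w8.png');W=cloud(d,c,True)
Q=band(W,(.49,.56),(-.3,-.06),(.1,.116))
# leaf and post tops
for n,a,b,z in [('post',(.538,.56),(-.085,-.06),(.105,.116)),('knuckle',(.51,.56),(-.075,-.03),(.088,.1)),('leaf',(.515,.545),(-.14,-.066),(.103,.112))]:
    Q=band(W,a,b,z);print(n,len(Q),*(rect(Q[:,:2]) if len(Q)>5 else []),Q[:,2].mean() if len(Q) else '')
```

```text
{'pos': array([ 0.5243, -0.153 ,  0.1267]), 'phi': np.float64(81.99), 'turn': np.float64(-0.0), 'after_turn_units': array([ 0.02, -0.02,  0.02])} [0.20973351 0.1445547  0.7829053 ]
post 578 [545.2 -74.3] [12.1 14.5] 82.6 0.11016301432378715
knuckle 1398 [544.2 -60.8] [27.6 30.6] 89.1 0.09427182490920662
leaf 1742 [534.1 -95.2] [57.3 15. ] 78.4 0.10730584899386547
```

>>> step_arm(commands=[[[0,0.03,0],0,-0.64],[[0,0.02,0],0,-0.64],[[0,0,0],0,-0.64],[[0,0,0],0,-0.64]])

```text
time_s: 30.68
eef_pos: [0.5263, -0.1533, 0.1269]
tcp_rot: [0.755, 0.656, -0.0, -0.0]
wrist_force: [-0.7, 0.0, -0.3]
gripper_width: 0.0168
gripper_force: 0.1
```

>>> step_arm(commands=[[[0,0.02,0],0,-0.64],[[0,0,0],0,-0.64],[[0,0,0],0,-0.64]])

```text
time_s: 30.93
eef_pos: [0.5271, -0.1534, 0.1269]
tcp_rot: [0.755, 0.656, -0.0, -0.0]
wrist_force: [-0.5, 0.4, -0.1]
gripper_width: 0.0174
gripper_force: 0.1
```

>>> step_arm(commands=[[[0,0.02,0],0,-0.64],[[0,0,0],0,-0.64],[[0,0,0],0,-0.64]])

```text
time_s: 31.18
eef_pos: [0.5279, -0.1535, 0.1269]
tcp_rot: [0.755, 0.656, 0.0, 0.0]
wrist_force: [-0.3, -0.3, 0.4]
gripper_width: 0.0172
gripper_force: 0.1
```

>>> step_arm(commands=[[[0,0.02,0],0,-0.64],[[0,0,0],0,-0.64],[[0,0,0],0,-0.64]])

```text
time_s: 31.43
eef_pos: [0.5287, -0.1536, 0.1269]
tcp_rot: [0.755, 0.656, -0.0, -0.0]
wrist_force: [-0.3, -0.2, 0.6]
gripper_width: 0.0172
gripper_force: 0.1
```

>>> step_arm(commands=[[[0,0.02,0],0,-0.64],[[0,0.01,0],0,-0.64],[[0,0,0],0,-0.64],[[0,0,0],0,-0.64]])

```text
time_s: 31.77
eef_pos: [0.5291, -0.1537, 0.1268]
tcp_rot: [0.755, 0.656, -0.001, -0.001]
wrist_force: [-5.6, -0.1, 3.6]
gripper_width: 0.0169
gripper_force: 2.7
```

>>> step_arm(commands=[[[0,-0.06,0],0,-0.64],[[0,0,0],0,-0.3],[[0,0,0],0,-0.3],[[0,0,0],0,-0.3],[[0,0,-0.3],0,-0.3],[[0,0,-0.6],0,-0.3],[[0,0,-0.8],0,-0.3],[[0,0,-0.8],0,-0.3]])

```text
time_s: 32.43
eef_pos: [0.5271, -0.1532, 0.228]
tcp_rot: [0.755, 0.656, -0.0, -0.001]
wrist_force: [-0.1, 0.1, 0.1]
gripper_width: 0.0332
gripper_force: 0.0
```

>>> step_arm(commands=[[[-0.4,0,-0.8],0,-0.3],[[-0.8,0,-0.6],0,-0.3],[[-0.8,0,0],0,-0.3],[[-0.6,0,0],0,-0.3],[[-0.3,0,0],0,-0.3],[[0,0,0],0,-0.3],[[0,0,0],0,-0.3],[[0,0,0],0,-0.3]])

```text
time_s: 33.1
eef_pos: [0.5114, -0.2672, 0.2825]
tcp_rot: [0.754, 0.656, 0.0, -0.001]
wrist_force: [-0.4, 0.1, 0.2]
gripper_width: 0.033
gripper_force: 0.0
```

Run:
```python
from h import *
im,d,c=snap('wrist','w9.png');W=cloud(d,c,True)
b=np.radians(-8);bx=np.array([np.cos(b),np.sin(b)]);by=np.array([-np.sin(b),np.cos(b)])
def rep(W,n,z,lo,hi,ylo=-.1,yhi=.12):
    P=W.reshape(-1,3);r=P[:,:2]-np.array([.5984,-.1627]);u=r@bx;v=r@by
    m=(P[:,2]>z[0])&(P[:,2]<z[1])&(u>lo)&(u<hi)&(v>ylo)&(v<yhi);Q=np.c_[u[m],v[m]]
    print(n,m.sum(),*(rect(Q) if m.sum()>5 else []),P[m,2].mean())
rep(W,'leaf+posts top',(.102,.118),-.1,-.05)
rep(W,'handle',(.12,.134),-.11,-.04)
rep(W,'leaf front strip',(.102,.118),-.1,-.0725,-.075,.075)
rep(W,'knuckle top',(.086,.1),-.095,-.05,.09,.115)
rep(W,'kit',(.024,.038),-.05,.05)
rep(W,'adapters',(.06,.08),-.05,.05,-.07,.07)
im,d,c=snap('scene','s9.png');W=cloud(d,c)
for z in [(.045,.064),(.006,.024)]:
    Q=band(W,(.40,.51),(.0,.16),z);print('stack',z,len(Q),*rect(Q[:,:2]))
A=cv2.imread('pics/s9.png');B=cv2.imread('pics/w9.png');cv2.imwrite('pics/f9.png',np.hstack([cv2.resize(A[150:300,80:380],(400,200)),cv2.resize(B,(400,300))[:200]]))
```

```text
leaf+posts top 754 [-69.1   0.7] [171.   22.1] 90.0 0.10739230488027185
handle 499 [-76.3  -3.4] [64.7 11.6] 88.6 0.13274866615821632
leaf front strip 365 [-76.6   0.8] [148.2   6.4] 89.5 0.10544768072243345
knuckle top 65 [-68.6  93.3] [ 6.4 28.7] 89.8 0.09224821116655173
kit 1314 [0.2 0.5] [ 99.6 161.6] 0.2 0.03053532583376786
adapters 765 [2.1 0.6] [19.8 89.5] 4.9 0.07120236479746518
stack (0.045, 0.064) 444 [456.3  84.5] [106.4  42.1] 82.1
stack (0.006, 0.024) 297 [475.1  87.7] [ 32.7 109.1] 8.8
```

View pics/f9.png

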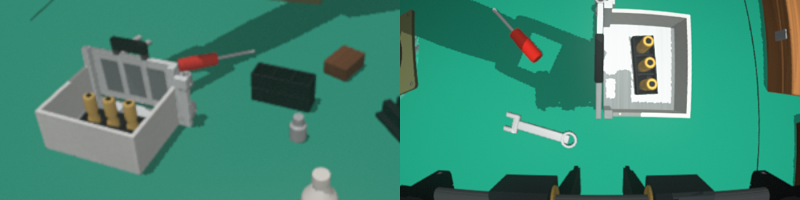

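The picture shows the three adapters upright in the bay, the gate hung and shut, the trays stacked squarely and the bystanders unmoved. Handing in.

```bash
python3 -c "
from cell import env
print(env.finish_job())"
```

```text
the job is handed in; nothing more can be done
None
```

I handed the job in at about 33 s of the 72 s allowed: the last pictures show all three adapters upright in the kit tray, the emptied tray squarely on the empty one, and the gate hung on both pins and shut against the posts; no verdict came back.

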